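# Touch off the markers round a potsherd

### The job

Register the large potsherd for measuring: with the fingertips, touch the red, then the yellow, then the blue marker, each lightly on top so that its cap goes down and stays down, and then just as lightly press and release the green button on the control box to store the points. Do not pick up or push aside any marker, and leave the white marker, the potsherds, the jar and the brush alone.

Things in the scene. Friction and masses are not known exactly. Their poses are not given: they have to be found in the camera images.
- marker_red: touch-off marker with the red cap: a loose black disc 64 mm across and 26 mm high with a 44 mm steel collar to 30 mm, standing on the work surface, 0.28 to 0.56 kg. Origin: centre of its underside; z up.
- cap_red (a joint): how far the red cap (a round plunger 32 mm across) has been pressed down, m: 0 standing proud, 0.016 at its hard stop. Moves straight down; 4 N starts it, 5 N brings it about 5 mm down, 6 N about 9 mm, 7.5 N to its stop, and it stays where it is left. It counts as touched from 0.003.
- red_top (a point): centre of the flat top of the red cap, 54 mm above the work surface while the cap stands proud; goes down with the cap.
- marker_yellow: touch-off marker with the yellow cap: a loose black disc 64 mm across and 26 mm high with a 44 mm steel collar to 30 mm, standing on the work surface, 0.28 to 0.56 kg. Origin: centre of its underside; z up.
- cap_yellow (a joint): how far the yellow cap (a round plunger 32 mm across) has been pressed down, m: 0 standing proud, 0.016 at its hard stop. Moves straight down; 4 N starts it, 5 N brings it about 5 mm down, 6 N about 9 mm, 7.5 N to its stop, and it stays where it is left. It counts as touched from 0.003.
- yellow_top (a point): centre of the flat top of the yellow cap, 54 mm above the work surface while the cap stands proud; goes down with the cap.
- marker_blue: touch-off marker with the blue cap: a loose black disc 64 mm across and 26 mm high with a 44 mm steel collar to 30 mm, standing on the work surface, 0.28 to 0.56 kg. Origin: centre of its underside; z up.
- cap_blue (a joint): how far the blue cap (a round plunger 32 mm across) has been pressed down, m: 0 standing proud, 0.016 at its hard stop. Moves straight down; 4 N starts it, 5 N brings it about 5 mm down, 6 N about 9 mm, 7.5 N to its stop, and it stays where it is left. It counts as touched from 0.003.
- blue_top (a point): centre of the flat top of the blue cap, 54 mm above the work surface while the cap stands proud; goes down with the cap.
- marker_white: touch-off marker with the white cap: a loose black disc 64 mm across and 26 mm high with a 44 mm steel collar to 30 mm, standing on the work surface, 0.28 to 0.56 kg. Origin: centre of its underside; z up. The spare: to be left alone.
- cap_white (a joint): how far the white cap (a round plunger 32 mm across) has been pressed down, m: 0 standing proud, 0.016 at its hard stop. Moves straight down; 4 N starts it, 5 N brings it about 5 mm down, 6 N about 9 mm, 7.5 N to its stop, and it stays where it is left. It counts as touched from 0.003.
- white_top (a point): centre of the flat top of the white cap, 54 mm above the work surface while the cap stands proud; goes down with the cap.
- sherd: large curved brown potsherd lying loose, hollow side down, among the markers, about 100 x 90 mm and 30 mm high. Origin: centre of its underside. Leave alone.
- control_box: grey control box 90 (x) x 120 (y) x 40 mm high with a white panel, fixed to the table on the left or the right; the green button is in the middle of its top. Origin: centre of its underside.
- store (a joint): travel of the green store button (round, 32 mm across, in a black housing), m: 0 up, 0.014 fully down at its hard stop; 2.7 N starts it, 5 N brings it about 5 mm down, 9 N fully down; springs back up. It counts as pressed from 0.003.
- store_top (a point): centre of the flat top of the green button, 70 mm above the work surface while up (its housing, 48 mm wide, ends at 52 mm); goes down with it.
- small_sherd0: small loose curved potsherd, about 40 x 45 mm and 12 mm high. Origin: centre of its underside. Leave alone.
- small_sherd1: small loose curved potsherd, about 40 x 45 mm and 12 mm high. Origin: centre of its underside. Leave alone.
- small_sherd2: small loose curved potsherd, about 40 x 45 mm and 12 mm high. Origin: centre of its underside. Leave alone.
- jar: small closed jar with white cap, 48 mm across, 75 mm high, loose. Origin: centre of its underside. Leave alone.
- brush: cleaning brush lying loose to the left near the robot. Leave alone.

How it is judged:
On the way, in this order (a step that is already met when the one before it is completed fails the run):
1. the red cap is pressed down at least 3 mm by the fingers (value of joint cap_red above 0.003 m and contact force between the fingers and marker_red above 0.3 N), for 0.02 s.
2. the yellow cap is pressed down at least 3 mm by the fingers (value of joint cap_yellow above 0.003 m and contact force between the fingers and marker_yellow above 0.3 N), for 0.02 s.
3. the blue cap is pressed down at least 3 mm by the fingers (value of joint cap_blue above 0.003 m and contact force between the fingers and marker_blue above 0.3 N), for 0.02 s.
4. the green button is pressed at least 3 mm by the fingers (value of joint store above 0.003 m and contact force between the fingers and control_box above 0.3 N), for 0.02 s.
At the end, for the whole second after the job is handed in: the red, yellow and blue caps are at least 3 mm down, the white cap up (under 2 mm) and the green button back up; every marker stands upright where it was (within 12 mm, not lifted, at rest), and the sherds, jar and brush are within 10 mm of where they were (value of joint each of cap_red, cap_yellow, cap_blue above 0.003 m and value of joint cap_white below 0.002 m and value of joint store below 0.0015 m and height (world z) of each of marker_red, marker_yellow, marker_blue, marker_white below 0.006 m and distance of each of marker_red, marker_yellow, marker_blue, marker_white from where it was at the start of the episode below 0.012 m and linear speed of each of marker_red, marker_yellow, marker_blue, marker_white below 0.02 m/s and angle between each of marker_red, marker_yellow, marker_blue, marker_white's own z axis and vertical below 0.1 rad and distance of each of sherd, small_sherd0, small_sherd1, small_sherd2, jar, brush from where it was at the start of the episode below 0.01 m); the robot touches nothing.
It fails at once if a cap or the green button is pressed out of order (yellow before red, blue before yellow, green before blue) ((value of joint cap_yellow above 0.0015 m and value of joint cap_red below 0.003 m) or (value of joint cap_blue above 0.0015 m and value of joint cap_yellow below 0.003 m) or (value of joint store above 0.0015 m and value of joint cap_blue below 0.003 m)).
It fails at once if the white marker's cap is pressed (value of joint cap_white above 0.002 m).
It fails at once if a marker or the control box is struck or squeezed harder than 25 N (contact force between any of the fingers, the arm and marker_red above 25 N or contact force between any of the fingers, the arm and marker_yellow above 25 N or contact force between any of the fingers, the arm and marker_blue above 25 N or contact force between any of the fingers, the arm and marker_white above 25 N or contact force between any of the fingers, the arm and control_box above 25 N).
It fails at once if a marker is lifted more than 6 mm or shifted more than 12 mm (height (world z) of any of marker_red, marker_yellow, marker_blue, marker_white above 0.006 m or distance of any of marker_red, marker_yellow, marker_blue, marker_white from where it was at the start of the episode above 0.012 m).
It fails at once if a sherd, the jar or the brush is moved more than 10 mm (distance of any of sherd, small_sherd0, small_sherd1, small_sherd2, jar, brush from where it was at the start of the episode above 0.01 m).
It also fails if it takes over 54 s, if anything falls off the work surface, if the arm or the gripper's body presses on something with over 40 N, if the wrist force passes 120 N, or if a joint passes its speed limit or range.

### The arm

A 6-joint arm with a two-finger parallel gripper is mounted at the origin on the work surface. World frame = base frame: x ahead of the robot, y to its left, z up, the work surface at z = 0. Lengths are in m, angles in rad, forces in N, time in s.
With the tool pointing down it reaches from about 0.325 to 0.75 m from the base axis. Payload 7.6 kg.
Tool frame: the origin (TCP) lies on the centre line of the jaws, within the pads' length; the fingertips stand 19 mm ahead of it and the grasp point (between the pads) is the TCP (r.tip_reach is the distance from the TCP to the fingertips, in m); z points along the fingers, y is the line along which they close (so a half turn about z gives the same grasp; the last joint's range is limited). The gripper opens to 85 mm and grips with 20 to 120 N. Pads are 22 mm wide; open, the fingers measure 114 mm over their backs; the gripper's body (76 mm by 85 mm) begins 54 mm behind the grasp point. The pads swing forward as they close: fully open they stand 13 mm farther back than shut.
Start: joints at [1.072, 0.052, 1.401, -0, 1.689, -0.07], TCP at [0.218, 0.477, 0.25] pointing down, gripper open.
Joint ranges: [-2.9, 2.9], [-0.91, 2.17], [0.12, 2.37], [-1.06, 4.2], [0.26, 2.73], [-2.93, 2.93]. Speed limits (rad/s): [2.57, 2.57, 3.01, 3.14, 3.14, 3.14].

### API

Orientations are given as a rotation vector (axis times angle).
In Python, from station import r gives the robot as it stands. The module is installed in compiled form; this text tells all that it offers.
- The arm moves only by the shell command python3 -m pendant 'ROWS'. ROWS is JSON, a list that holds one entry, the list of rows, each a list of 7 numbers: the shift along the tool's x, y, z in cm, then the turn, a rotation vector about the tool's x, y, z in rad, then the opening, from 0 (shut) to 1 (fully open). A call has 1 to 10 rows; each row is the pose to reach, as a shift and turn from the pose commanded when the call began, along the tool's axes at that moment; what a row does not reach only later rows make up. A row lasts 1/10 s, in which the tool goes at most 50 mm and 8.59 degrees, less where a joint would pass 70% of its speed; a pose out of reach is approached as far as the arm can. A call with a gripper value outside its range is refused whole. The fingers move at their own pace and stop on an object; the grip force is fixed at half the most. Time passes only in rows, so rows that repeat a pose let the fingers close. It gives the time, the measured TCP pose, the force, the opening and the grip force at its end, in the units of the state.
- r.state(): the state, without advancing time (a new reading comes with each control period).
- r.grab_frame(name): name is "scene" or "top"; returns the picture (480x640x3 uint8, blue, green, red); there is no depth.
- r.calibration(name): a dict with "intrinsics" (3x3 intrinsics, pixels), "T" (4x4, takes a point from camera to world coordinates). Camera axes: x right, y up, looking along -z (the intrinsics and any distortion apply to the point x, -y, -z); pixel columns grow to the right and rows downward; lengths in m; the calibration is good to about 2 mm. A picture is of the moment at which its call begins. calibration takes no time and is no camera call.
- r.job_done(): hands the job in; it is judged then, once.
The state is a dict: "clock": time; "joint_pos": joint angles; "joint_velocities": joint speeds; "joint_efforts": joint torques, N m; "eef_pos": TCP position; "eef_rot": TCP orientation; "wrist_force": force on the tool from outside, world axes, zero at the start; "moment": the same for the moment, N m; "width": opening from 0.0 (shut) to 1.0 (fully open); "finger_force": force on a finger pad.
Only numpy, scipy, OpenCV 4.12 (cv2) and the standard library are available. Lean on these libraries where they do the work, as an engineer would, in place of code of your own. Each camera call takes 0.05 s, during which the arm holds its last target. There are 200 camera calls.

## Working session

There is one attempt and no reset: what is moved stays moved. The work goes in short steps, Python scripts to look and compute and a shell command to move; the robot and the scene stay as the last step left them, time stands still between calls to the robot, and variables do not carry over. Pictures are saved under pics/ and viewed, at most 10 in all, crops included, and the job is handed in when it is done.

```bash
mkdir -p pics; python3 - <<'E'
from station import r
import cv2,numpy as np
for n in("scene","top"):
    cv2.imwrite(f"pics/{n}0.png",r.grab_frame(n)); c=r.calibration(n); print(n,{k:np.round(v,4).tolist() if not isinstance(v,str) else v for k,v in c.items()})
s=r.state();print({k:np.round(v,3).tolist() for k,v in s.items()},r.tip_reach)
E
```

```text
scene {'intrinsics': [[447.7777, 0.0, 313.0462], [0.0, 447.7777, 240.3102], [0.0, 0.0, 1.0]], 'T': [[-0.2035, -0.7963, 0.5696, 1.1088], [0.979, -0.1589, 0.1276, 0.1188], [-0.011, 0.5836, 0.8119, 0.943], [0.0, 0.0, 0.0, 1.0]]}
top {'intrinsics': [[578.2903, 0.0, 315.7098], [0.0, 578.2903, 242.8594], [0.0, 0.0, 1.0]], 'T': [[-0.029, 0.9966, -0.0772, 0.4342], [-0.9995, -0.0301, -0.0131, -0.0301], [-0.0154, 0.0768, 0.9969, 1.1353], [0.0, 0.0, 0.0, 1.0]]}
{'clock': 0.1, 'joint_pos': [1.072, 0.053, 1.402, -0.0, 1.689, -0.07], 'joint_velocities': [0.002, -0.001, -0.003, 0.001, 0.002, -0.0], 'joint_efforts': [0.001, -38.258, -36.099, -0.0, 0.005, -0.0], 'eef_pos': [0.218, 0.477, 0.25], 'eef_rot': [-0.668, -3.069, 0.002], 'wrist_force': [-0.023, -0.606, -0.119], 'moment': [0.025, 0.039, -0.064], 'finger_force': 0.0, 'width': 0.998} 0.019
```

View pics/top0.png

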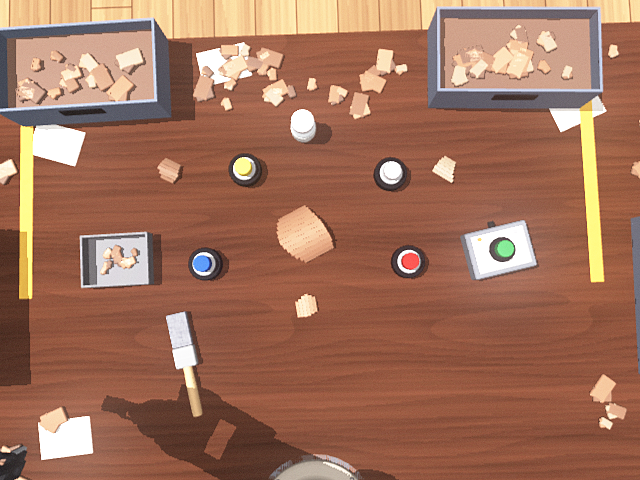

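View pics/scene0.png

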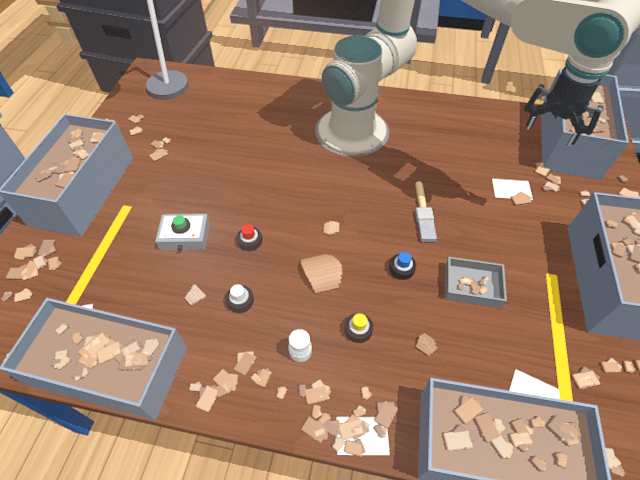

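The top view shows the caps at red (411,261), yellow (243,167), blue (202,264) and white (392,171), with the green button at (505,249). The scene view shows red (247,231), yellow (359,320), blue (404,258) and green (179,222). I'll triangulate these from both views.

```bash
cat > h.py <<'E'
from station import r
import numpy as np, cv2
from scipy.spatial.transform import Rotation as R
def ray(n,uv):
    c=r.calibration(n);K=c["intrinsics"];T=np.array(c["T"])
    d=np.linalg.inv(K)@[uv[0],uv[1],1];return T[:3,3],T[:3,:3]@(d*[1,-1,-1])
def at(n,uv,z):
    o,d=ray(n,uv);return o+d*(z-o[2])/d[2]
def shift(p):  # world target for TCP -> cm in tool axes
    s=r.state();return R.from_rotvec(s["eef_rot"]).inv().apply(np.array(p)-s["eef_pos"])*100
E
python3 - <<'E'
from h import *
H={'red':((0,120,80),(6,255,255)),'yellow':((24,170,120),(34,255,255)),'blue':((105,150,80),(125,255,255)),'green':((55,120,50),(75,255,255))}
P={'red':((411,261),(247,231)),'yellow':((243,167),(359,320)),'blue':((202,264),(404,258)),'green':((505,249),(179,222))}
I=[cv2.imread(f"pics/{n}0.png") for n in("top","scene")]
for k,(a,b) in P.items():
    z=.07 if k=='green' else .054
    print(k,at("top",a,z).round(4),at("scene",b,z).round(4))
def crop(i,c):
    x,y=c;return cv2.resize(I[i][y-20:y+20,x-20:x+20],(200,200),interpolation=cv2.INTER_NEAREST)
cv2.imwrite("pics/caps.png",np.vstack([np.hstack([crop(i,P[k][i]) for k in P]) for i in(0,1)]))
s=r.state();print(R.from_rotvec(s["eef_rot"]).as_matrix().round(3))
E
```

```text
red [ 0.4787 -0.1927  0.054 ] [ 0.4893 -0.1877  0.054 ]
yellow [0.6666 0.1179 0.054 ] [0.6737 0.12   0.054 ]
blue [0.4847 0.1985 0.054 ] [0.4935 0.2012 0.054 ]
green [ 0.495  -0.3634  0.07  ] [ 0.5067 -0.3563  0.07  ]
[[-0.909  0.416 -0.001]
 [ 0.416  0.909 -0.001]
 [ 0.    -0.001 -1.   ]]
```

View pics/caps.png

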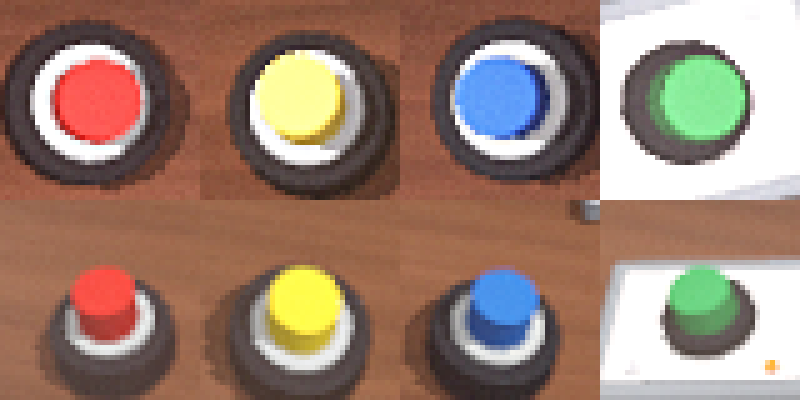

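Both views show the cap tops centred within about 2 px, and the two cameras agree to roughly 5–7 mm, so I'll average them. Next I shut the gripper, go above red, and compare the tip with the cap there.

```bash
python3 - <<'E'
from h import *
for n,p in dict(red=(.481,-.190,.15),).items(): print(n,shift(p).round(2))
E
```

```text
red [-51.65 -49.74  10.02]
```

```bash
python3 -m pendant '[[[-3,-3,0,0,0,0,0],[-6,-6,0,0,0,0,0],[-9,-9,0,0,0,0,0],[-12,-12,0,0,0,0,0],[-15,-15,0,0,0,0,0],[-18,-18,0,0,0,0,0],[-21,-21,0,0,0,0,0],[-24,-23.5,0,0,0,0,0],[-27,-26,0,0,0,0,0],[-30,-29,0,0,0,0,0]]]'
python3 - <<'E'
from h import *
print(shift((.481,-.190,.15)).round(2),shift((.481,-.190,.10)).round(2))
E
```

```text
clock: 1.1
eef_pos: [0.3708, 0.0876, 0.2501]
eef_rot: [-0.668, -3.07, -0.0]
wrist_force: [0.4, 0.7, -0.1]
width: -0.004
finger_force: 0.0
[-21.56 -20.67  10.  ] [-21.56 -20.67  15.  ]
```

```bash
python3 -m pendant '[[[-3,-3,0,0,0,0,0],[-6,-6,2,0,0,0,0],[-9,-9,4,0,0,0,0],[-12,-11.5,6,0,0,0,0],[-15,-14.5,8,0,0,0,0],[-18,-17.5,9,0,0,0,0],[-20,-19.5,11,0,0,0,0],[-21.5,-20.7,13,0,0,0,0],[-21.5,-20.7,15,0,0,0,0],[-21.5,-20.7,15,0,0,0,0]]]'
python3 - <<'E'
from h import *
t,s=r.grab_frame("top"),r.grab_frame("scene")
print(r.state()["eef_pos"].round(4) if hasattr(r.state()["eef_pos"],'round') else r.state()["eef_pos"])
f=lambda i,x,y:cv2.resize(i[y-40:y+40,x-53:x+53],(530,400),interpolation=cv2.INTER_CUBIC)[:, :400]
cv2.imwrite("pics/r1.png",np.hstack([f(t,411,261),f(s,257,215)]))
E
```

```text
clock: 2.1
eef_pos: [0.4782, -0.1882, 0.0967]
eef_rot: [-0.668, -3.063, -0.003]
wrist_force: [-0.3, -0.0, -0.3]
width: -0.001
finger_force: 0.0
[ 0.4798 -0.1884  0.1003]
```

View pics/r1.png

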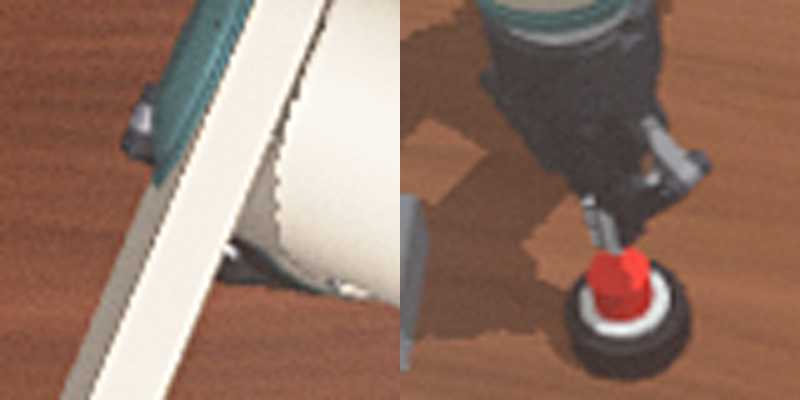

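The top view is blocked by the arm. In the scene crop, the shut fingertips sit just above the red cap at about full-image pixel (247,225), and the cap's top centre is at about (247,229). I'll check that against the projection of the tip.

```bash
python3 - <<'E'
from h import *
c=r.calibration("scene");K=c["intrinsics"];T=np.linalg.inv(c["T"])
def pr(p):
    q=T[:3,:3]@p+T[:3,3];q=K@(q*[1,-1,-1]);return (q[:2]/q[2]).round(1)
e=np.array(r.state()["eef_pos"]);print(e,pr(e-[0,0,.019]))
for p in((.481,-.19,.054),(.479,-.193,.054)):print(pr(np.array(p)))
E
```

```text
[ 0.4798156  -0.1883515   0.10031281] [246.4 221.2]
[247.1 228.2]
[246.2 227.4]
```

The tip is over the cap within a few mm, allowing for the 22 mm pad width. I'll descend gently.

```bash
python3 -m pendant '[[[0,-0.1,0.8,0,0,0,0],[0,-0.1,1.5,0,0,0,0],[0,-0.1,2.0,0,0,0,0],[0,-0.1,2.3,0,0,0,0],[0,-0.1,2.5,0,0,0,0],[0,-0.1,2.7,0,0,0,0],[0,-0.1,2.9,0,0,0,0],[0,-0.1,3.1,0,0,0,0],[0,-0.1,3.2,0,0,0,0],[0,-0.1,3.2,0,0,0,0]]]'
```

```text
clock: 3.2
eef_pos: [0.4797, -0.1896, 0.0684]
eef_rot: [0.668, 3.069, 0.0]
wrist_force: [-1.1, 0.2, 4.1]
width: 0.002
finger_force: 1.8
```

```bash
python3 -m pendant '[[[0,0,0.1,0,0,0,0],[0,0,0.2,0,0,0,0],[0,0,0.25,0,0,0,0],[0,0,0.25,0,0,0,0]]]'; python3 -m pendant '[[[0,0,-0.5,0,0,0,0],[0,0,-1.5,0,0,0,0],[0,0,-4,0,0,0,0],[0,0,-8,0,0,0,0],[0,0,-10,0,0,0,0],[0,0,-10,0,0,0,0]]]'
python3 - <<'E'
from h import *
print(shift((.669,.119,.168)).round(2),shift((.669,.119,.10)).round(2))
E
```

```text
clock: 3.6
eef_pos: [0.4797, -0.1896, 0.0659]
eef_rot: [0.668, 3.069, 0.0]
wrist_force: [-1.6, 0.3, 4.9]
width: 0.001
finger_force: 2.3
clock: 4.2
eef_pos: [0.4812, -0.1903, 0.1702]
eef_rot: [0.667, 3.062, -0.003]
wrist_force: [0.5, -0.0, -0.3]
width: 0.002
finger_force: 0.0
[-4.22 35.94  0.25] [-4.17 35.94  7.05]
```

```bash
python3 -m pendant '[[[-0.5,4,0,0,0,0,0],[-1,8.5,0,0,0,0,0],[-1.5,13,0,0,0,0,0],[-2,17.5,0,0,0,0,0],[-2.6,22,0,0,0,0,0],[-3.2,26.5,0,0,0,0,0],[-3.7,31,0,0,0,0,0],[-4.2,34.5,1,0,0,0,0],[-4.2,36,3,0,0,0,0],[-4.2,36,7,0,0,0,0]]]'; python3 -m pendant '[[[0,0,0,0,0,0,0],[0,0,0,0,0,0,0]]]'
python3 - <<'E'
from h import *
t,s=r.grab_frame("top"),r.grab_frame("scene")
e=r.state()["eef_pos"];print(e,shift((.669,.119,.10)).round(2))
f=lambda i,x,y:cv2.resize(i[y-40:y+40,x-40:x+40],(400,400),interpolation=cv2.INTER_CUBIC)
cv2.imwrite("pics/y1.png",np.hstack([f(s,247,231),f(s,359,305)]))
E
```

```text
clock: 5.2
eef_pos: [0.6693, 0.1231, 0.0971]
eef_rot: [0.663, 3.066, 0.004]
wrist_force: [1.1, 0.4, -0.0]
width: 0.003
finger_force: 0.0
clock: 5.4
eef_pos: [0.6667, 0.1201, 0.0948]
eef_rot: [-0.668, -3.067, 0.002]
wrist_force: [0.1, 0.6, 1.3]
width: 0.002
finger_force: 0.0
[0.66836045 0.12000714 0.0982666 ] [-0.1  -0.06 -0.17]
```

View pics/y1.png

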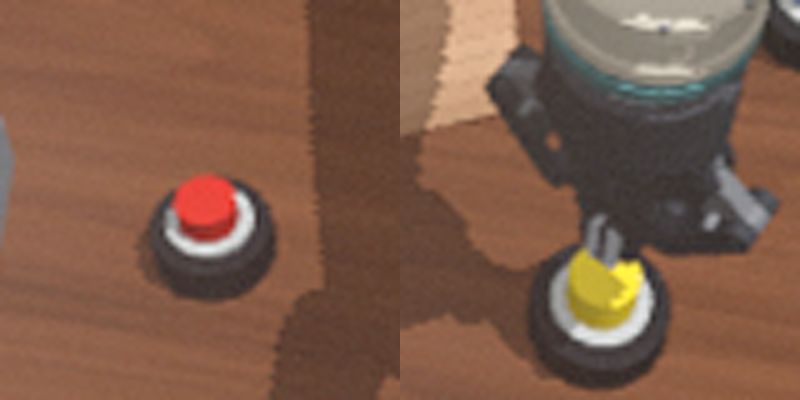

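The red cap is clearly down and its disc has not moved. The yellow tip sits right above its cap: tip at about (359.6,318), cap top at about (359.6,320.6). I'll press yellow.

```bash
python3 -m pendant '[[[0.1,-0.15,0.8,0,0,0,0],[0.1,-0.15,1.5,0,0,0,0],[0.1,-0.15,1.9,0,0,0,0],[0.1,-0.15,2.2,0,0,0,0],[0.1,-0.15,2.4,0,0,0,0],[0.1,-0.15,2.6,0,0,0,0],[0.1,-0.15,2.8,0,0,0,0],[0.1,-0.15,3.0,0,0,0,0],[0.1,-0.15,3.15,0,0,0,0],[0.1,-0.15,3.15,0,0,0,0]]]'
```

```text
clock: 6.5
eef_pos: [0.6661, 0.1195, 0.0645]
eef_rot: [0.668, 3.069, 0.0]
wrist_force: [-1.7, -0.3, 4.5]
width: -0.003
finger_force: 2.0
```

```bash
python3 -m pendant '[[[0,0,-0.5,0,0,0,0],[0,0,-1.5,0,0,0,0],[0,0,-4,0,0,0,0],[0,0,-8,0,0,0,0],[0,0,-10,0,0,0,0],[0,0,-10,0,0,0,0]]]'
python3 - <<'E'
from h import *
print(shift((.485,.199,.165)).round(2),shift((.485,.199,.10)).round(2))
E
```

```text
clock: 7.1
eef_pos: [0.6678, 0.1197, 0.17]
eef_rot: [0.667, 3.061, 0.005]
wrist_force: [0.2, -0.8, -0.4]
width: -0.001
finger_force: 0.0
[19.92 -0.39  0.35] [19.97 -0.42  6.85]
```

```bash
python3 -m pendant '[[[4,0,0,0,0,0,0],[8.5,0,0,0,0,0,0],[13,-0.2,0,0,0,0,0],[17,-0.3,0,0,0,0,0],[20,-0.4,1,0,0,0,0],[20,-0.4,4,0,0,0,0],[20,-0.4,6.5,0,0,0,0],[20,-0.4,6.5,0,0,0,0],[20,-0.4,6.5,0,0,0,0]]]'
python3 - <<'E'
from h import *
s=r.grab_frame("scene")
e=r.state()["eef_pos"];print(e,shift((.485,.199,.10)).round(2))
f=lambda i,x,y:cv2.resize(i[y-40:y+40,x-40:x+40],(400,400),interpolation=cv2.INTER_CUBIC)
cv2.imwrite("pics/b1.png",np.hstack([f(s,359,320),f(s,404,245)]))
E
```

```text
clock: 8.0
eef_pos: [0.4822, 0.1989, 0.0992]
eef_rot: [-0.668, -3.069, 0.001]
wrist_force: [-0.2, -0.1, 0.0]
width: 0.004
finger_force: 0.0
[0.48292589 0.19907783 0.10028828] [-0.19  0.08  0.03]
```

View pics/b1.png

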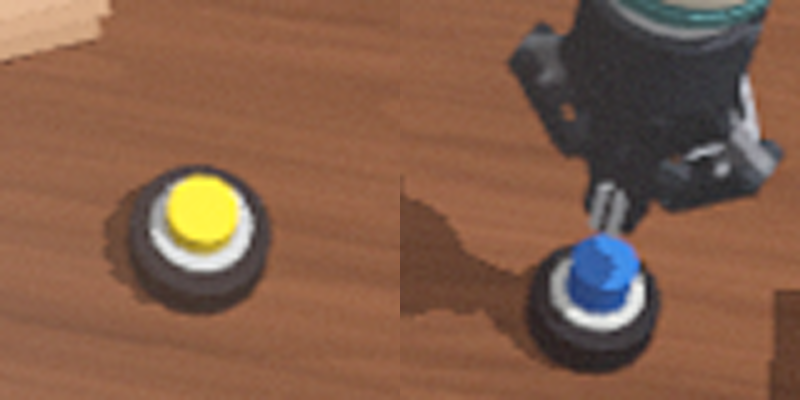

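The yellow cap is down. The blue tip is centred left to right but sits about 3 mm towards the robot, so I'll correct that and press.

```bash
python3 -m pendant '[[[-0.3,0.1,0.8,0,0,0,0],[-0.3,0.1,1.5,0,0,0,0],[-0.3,0.1,2.0,0,0,0,0],[-0.3,0.1,2.3,0,0,0,0],[-0.3,0.1,2.5,0,0,0,0],[-0.3,0.1,2.7,0,0,0,0],[-0.3,0.1,2.9,0,0,0,0],[-0.3,0.1,3.1,0,0,0,0],[-0.3,0.1,3.35,0,0,0,0],[-0.3,0.1,3.35,0,0,0,0]]]'
```

```text
clock: 9.05
eef_pos: [0.4856, 0.1987, 0.0658]
eef_rot: [0.668, 3.069, 0.0]
wrist_force: [-1.6, -0.1, 2.6]
width: 0.004
finger_force: 1.0
```

```bash
python3 -m pendant '[[[0,0,0.1,0,0,0,0],[0,0,0.1,0,0,0,0]]]'; python3 -m pendant '[[[0,0,-0.5,0,0,0,0],[0,0,-1.5,0,0,0,0],[0,0,-4,0,0,0,0],[0,0,-8,0,0,0,0],[0,0,-10,0,0,0,0],[0,0,-10,0,0,0,0]]]'
python3 - <<'E'
from h import *
print(shift((.497,-.361,.165)).round(2),shift((.497,-.361,.12)).round(2))
E
```

```text
clock: 9.25
eef_pos: [0.4857, 0.1987, 0.0651]
eef_rot: [0.668, 3.069, 0.001]
wrist_force: [-2.3, -0.9, 3.8]
width: 0.001
finger_force: 2.1
clock: 9.85
eef_pos: [0.4872, 0.1992, 0.1694]
eef_rot: [0.667, 3.063, 0.006]
wrist_force: [0.5, 0.7, -0.2]
width: 0.0
finger_force: 0.0
[-24.17 -50.55   0.3 ] [-24.15 -50.58   4.8 ]
```

```bash
python3 -m pendant '[[[-2,-4,0,0,0,0,0],[-4,-8.5,0,0,0,0,0],[-6,-12.5,0,0,0,0,0],[-8,-17,0,0,0,0,0],[-10,-21,0,0,0,0,0],[-12,-25,0,0,0,0,0],[-14,-29.5,0,0,0,0,0],[-16,-33.5,0,0,0,0,0],[-18,-38,0,0,0,0,0],[-20,-42,0,0,0,0,0]]]'; python3 - <<'E'
from h import *
print(shift((.497,-.361,.165)).round(2),shift((.497,-.361,.12)).round(2))
E
```

```text
clock: 10.85
eef_pos: [0.492, -0.2685, 0.1638]
eef_rot: [-0.669, -3.068, -0.001]
wrist_force: [0.5, 0.3, -0.4]
width: 0.001
finger_force: 0.0
[-4.31 -8.2  -0.13] [-4.31 -8.2   4.37]
```

```bash
python3 -m pendant '[[[-2,-4,0,0,0,0,0],[-4,-8,0,0,0,0,0],[-4.2,-8.5,2,0,0,0,0],[-4.2,-8.5,4.5,0,0,0,0],[-4.2,-8.5,4.5,0,0,0,0],[-4.2,-8.5,4.5,0,0,0,0]]]'
python3 - <<'E'
from h import *
s=r.grab_frame("scene")
e=r.state()["eef_pos"];print(e,shift((.497,-.361,.12)).round(2))
f=lambda i,x,y:cv2.resize(i[y-40:y+40,x-40:x+40],(400,400),interpolation=cv2.INTER_CUBIC)
cv2.imwrite("pics/g1.png",np.hstack([f(s,404,258),f(s,179,215)]))
E
```

```text
clock: 11.45
eef_pos: [0.4954, -0.3608, 0.1192]
eef_rot: [-0.668, -3.068, -0.002]
wrist_force: [0.3, 0.0, 1.2]
width: -0.002
finger_force: 0.0
[ 0.4959476  -0.36114238  0.12060286] [-0.09  0.06  0.06]
```

View pics/g1.png

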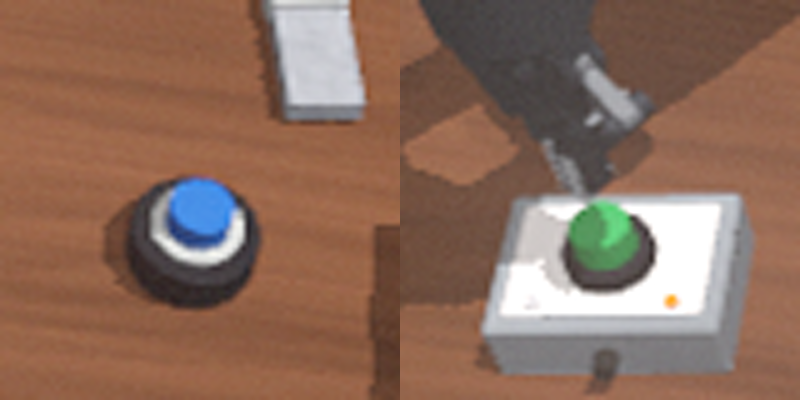

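The blue cap is down. The tip appears at about (174.5→176,213) and the green top at about (179,219.6). I'll check this with the projection.

```bash
python3 - <<'E'
from h import *
c=r.calibration("scene");K=c["intrinsics"];T=np.linalg.inv(c["T"])
def pr(p):
    q=T[:3,:3]@np.array(p)+T[:3,3];q=K@(q*[1,-1,-1]);return (q[:2]/q[2]).round(1)
e=np.array(r.state()["eef_pos"]);print(pr(e-[0,0,.019]))
for p in((.496,-.361,.07),(.496,-.356,.07),(.501,-.361,.07)):print(pr(p))
E
```

```text
[175.5 210.3]
[178.8 218.4]
[180.7 218.7]
[178.1 220. ]
```

```bash
python3 -m pendant '[[[0,0.3,1,0,0,0,0],[0,0.3,2,0,0,0,0],[0,0.3,2.4,0,0,0,0],[0,0.3,2.7,0,0,0,0],[0,0.3,2.9,0,0,0,0],[0,0.3,3.1,0,0,0,0],[0,0.3,3.3,0,0,0,0],[0,0.3,3.5,0,0,0,0],[0,0.3,3.75,0,0,0,0],[0,0.3,3.75,0,0,0,0]]]'
```

```text
clock: 12.5
eef_pos: [0.497, -0.3586, 0.0825]
eef_rot: [0.668, 3.069, -0.0]
wrist_force: [-1.8, 1.7, 6.3]
width: 0.001
finger_force: 2.7
```

Tip at 63.5 mm puts the button 6.5 mm down with about 6 N. I'll hold briefly, then release and check.

```bash
python3 -m pendant '[[[0,0,0,0,0,0,0],[0,0,-0.5,0,0,0,0],[0,0,-1.5,0,0,0,0],[0,0,-4,0,0,0,0],[0,0,-8,0,0,0,0],[0,0,-12,0,0,0,0],[0,0,-12,0,0,0,0],[0,0,-12,0,0,0,0]]]'
python3 - <<'E'
from h import *
cv2.imwrite("pics/end.png",r.grab_frame("scene"))
E
```

```text
clock: 13.3
eef_pos: [0.4972, -0.3588, 0.2036]
eef_rot: [0.668, 3.067, -0.002]
wrist_force: [0.1, -0.4, -0.2]
width: 0.001
finger_force: 0.0
```

View pics/end.png

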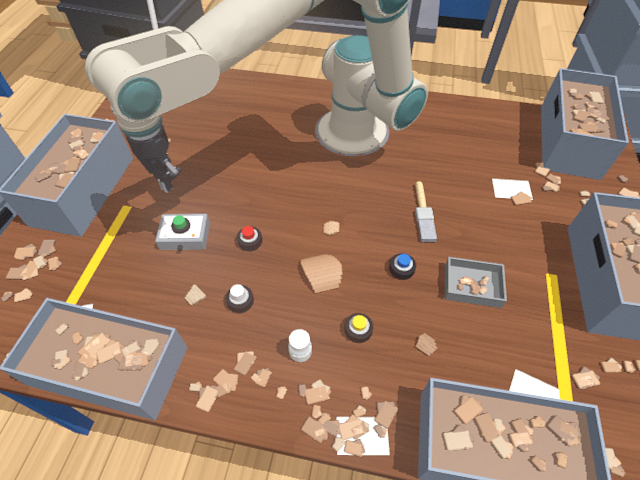

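The red (248,232), yellow (360,323) and blue (404,260) caps are down. The green button (179,223) is back up and nothing else has moved.

```bash
python3 -c "
from station import r
print(r.job_done())"
```

```text
the job is handed in; nothing more can be done
None
```

I pressed the red, yellow and blue caps in order, about 7 to 8.5 mm each, and they stayed down; I then pressed and released the green button, and the job is handed in, with no verdict returned.

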